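Fold and tuck the flap of a card-index box

TASK

Close the card-index box: fold its hinged flap over until it lies flat on the box, then push it along until it is fully home, with its free edge tucked under the fixed lip so that the flap stays down by itself. Touch the box with the fingers only, pick nothing up, and leave the box and the things beside it standing where they are.

Things in the scene. Friction and masses are not known exactly. Their poses are not given: they have to be found in the camera images.
- box: Cream card-index box, 160 mm long (x) by 140 wide (y), rim 90 mm high, about 1.8 kg, loose, held only by friction. Origin: centre of its underside, z up. The flap's hinge is at the -x end, the fixed lip at the +x end: x is the direction in which the flap is tucked. The flap's hinge pin lies along y at x = -72 mm + flap_slide, z = 94 mm; the folded flap's top face is at z = 96 mm.
- flap (a joint): Fold angle in rad: 0 flat on the box, 1.57 upright, 2.0 fully open, leaning back off the box. Grey-green rigid plate 4 mm thick, 124 wide (y), mid-plane through the pin, reaching 118 mm from it; 80 g. Light spring (0.06 N m/rad, rest at 1.7 rad) plus friction: it keeps its start angle, folds with about 1 N at the ridge and, let go untucked, springs up to about 1 rad.
- flap_slide (a joint): Travel of the hinge pin in its slots along the box's +x, in m: 0 drawn back, 0.020 stop, fully home. Moves with about 3 N, stays where left. Drawn back, the flap folds flat with 6 mm between its edge and the lip; slid over 6 mm too early, the edge lands on top of the lip (draw it back by the ridge). Home, 14 mm lies under the lip; let go, it rises to about 0.03 rad.
- flap_edge (a point): Middle of the flap's free edge, 118 mm from the hinge pin, in the plate's mid-plane.
- flap_ridge (a point): Middle of the top of the thumb ridge, a straight bar 70 mm long (along y), 8 mm thick, standing 10 mm proud across the flap's outer face (its upper face when folded). Centred 85 mm from the hinge pin; this point is 12 mm off the plate's mid-plane.
- lip_edge (a point): Middle of the lower front edge of the lip, at (52, 0, 99) mm in the box frame. The lip is a rigid strip 4 mm thick across the box's whole width, from here to the end wall at x = 80 mm, underside at z = 99 mm, top at z = 103 mm, open towards the hinge.
- mug: White mug, 80 mm wide, 90 mm high, handle at its +y; loose bystander. Origin at the centre of its underside.
- stamp: Wooden rubber stamp with a turned handle, 44 mm wide, 80 mm high; loose bystander. Origin at the centre of its underside.
- stapler: Black stapler, 125 mm long (its x), 36 mm wide, 60 mm high; loose bystander. Origin at the centre of its underside.

How it is judged:
By the outcome, as a careful person would: the job done as asked, in the order asked, and still so for the second after the job is handed in, with the robot touching nothing.
It also fails if it takes over 38 s, if anything falls off the work surface, if the arm or the gripper's body presses on something with over 40 N, if the wrist force passes 120 N, or if a joint passes its speed limit or range.

ROBOT

A 6-joint arm with a two-finger parallel gripper is mounted at the origin on the work surface. World frame = base frame: x ahead of the robot, y to its left, z up, the work surface at z = 0. Lengths are in m, angles in rad, forces in N, time in s.
With the tool pointing down it reaches from about 0.4 to 0.825 m from the base axis. Payload 7 kg.
Tool frame: the origin (TCP) lies at the very end of the fingers, on their centre line; the grasp point (between the pads) lies 19 mm behind it (env.pinch_z is the z of the grasp point in the tool frame, in m); z points along the fingers, y is the direction in which the jaws open and shut (so a half turn about z gives the same grasp; the last joint's range is limited). The gripper opens to 88 mm and grips with 3 to 60 N. Pads are 19 mm wide; open, the fingers measure 130 mm over their backs; the gripper's body (78 mm by 193 mm) begins 47 mm behind the grasp point.
Start: joints at [1.488, 0.359, 0.012, 0, -1.224, -0.288], TCP at [0.245, 0.629, 0.227] pointing down, gripper open.
Joint ranges: [-3.07, 3.07], [-1.43, 2.12], [-1.02, 1.25], [-3.03, 1.67], [-3.05, -0], [-3.03, 3.03]. Speed limits (rad/s): [2.39, 2.39, 3.01, 3.14, 3.14, 3.14].

INTERFACE

Orientations are given as a unit quaternion [x, y, z, w].
In Python, from cell import env gives the robot as it stands. The module is installed in compiled form; this text tells all that it offers.
- The arm moves only by the tool move_arm, never from a script. Its arguments are lists of equal length, an entry for each row: "rotation": the turn, a rotation vector about the world's x, y, z in degrees, a list of three; "travel": the shift along the world's x, y, z in mm, a list of three; "gripper": the finger opening in mm, from 0 to 87.6. In form: {"rotation": [[rx, ry, rz], ...], "travel": [[dx, dy, dz], ...], "gripper": [gripper, ...]}. A call has exactly 5 rows; each row is the pose to reach, as a shift and turn from the pose commanded when the call began; what a row does not reach only later rows make up. A row lasts 1/8 s, in which the tool goes at most 62.5 mm and 10.7 degrees, less where a joint would pass 70% of its speed; a pose out of reach is approached as far as the arm can. A call with a gripper value outside its range is refused whole. The fingers move at their own pace and stop on an object; "newtons" is the grip in N (left out, the last holds). Time passes only in rows, so rows that repeat a pose let the fingers close, or fill a call up. It gives the time, the measured TCP pose, the force and the opening at its end, in the units of the state.
- env.sense(): the state, without advancing time (a new reading comes with each control period).
- env.get_image(name): name is "scene" or "top"; returns (picture, depth): 384x512x3 uint8, red, green, blue; 384x512 float32, m along the optical axis (not along the pixel's ray), 0 where there is no reading.
- env.calibration(name): a dict with "fx", "fy", "cx", "cy" (pixels), "dist_coeffs" ([k1, k2, p1, p2, k3] as OpenCV has them; the pictures are not rectified), "R" (3x3) and "t" (3): a world point X has camera coordinates R X + t. Camera axes: x right, y down, z forward; pixel columns grow to the right and rows downward; lengths in m; the calibration is good to about 2 mm. A picture is of the moment at which its call begins. calibration takes no time and is no camera call.
- env.close_job(): hands the job in, once; it reports no verdict.
The state is a dict: "time_s": time; "joint_pos": joint angles; "qvel": joint speeds; "tau": joint torques, N m; "ee_pos": TCP position; "tcp_rot": TCP orientation; "contact_force": force on the tool from outside, world axes, zero at the start; "torque": the same for the moment, N m; "opening": opening from 0.0 (shut) to 1.0 (fully open).
Only numpy, scipy, OpenCV 4.12 (cv2) and the standard library are available. Lean on these libraries where they do the work, as an engineer would, in place of code of your own. Each camera call takes 0.05 s, during which the arm holds its last target.

## Working session

There is one attempt and no reset: what is moved stays moved. The work goes in short steps, Python scripts to look and compute and a tool call to move; the robot and the scene stay as the last step left them, time stands still between calls to the robot, and variables do not carry over. Pictures are saved under pics/ and viewed, and the job is handed in when it is done.

Besides the shell and the picture viewer there is one more tool, called after ">>>" as name(argument=value, ...) on one line, values as JSON. move_arm: Moves the arm, as the interface text tells. Its arguments: {"type":"object","properties":{"rotation":{"type":"array"},"travel":{"type":"array"},"gripper":{"type":"array"},"newtons":{"type":"number"}},"required":["rotation","travel","gripper"]}

```bash
mkdir -p pics; python3 - <<'E'
from cell import env
import cv2,numpy as np
s=env.sense();print({k:np.round(v,3) for k,v in s.items()})
for n in("scene","top"):
    p,d=env.get_image(n);cv2.imwrite(f"pics/{n}0.png",p[:,:,::-1]);np.savez(f"pics/{n}0.npz",p=p,d=d)
    c=env.calibration(n);print(n,{k:np.round(v,4) for k,v in c.items()})
E
```

```text
{'time_s': np.float64(0.0), 'joint_pos': array([ 1.488,  0.359,  0.011, -0.   , -1.224, -0.288]), 'qvel': array([-0.001,  0.   , -0.002,  0.   , -0.001, -0.002]), 'tau': array([-0.0000e+00, -5.8271e+01,  2.9304e+01,  6.9970e+00,  7.0000e-03,
       -0.0000e+00]), 'ee_pos': array([0.244, 0.629, 0.226]), 'tcp_rot': array([ 0.983, -0.184, -0.   ,  0.001]), 'contact_force': array([-0.087, -0.184,  0.123]), 'torque': array([-0.017, -0.002,  0.002]), 'opening': np.float64(1.004)}
scene {'fx': np.float64(355.771), 'fy': np.float64(355.771), 'cx': np.float64(256.1312), 'cy': np.float64(194.771), 'dist_coeffs': array([0.0187, 0.    , 0.    , 0.    , 0.    ]), 'R': array([[-0.815 ,  0.5792, -0.0164],
       [ 0.4754,  0.6523, -0.5904],
       [-0.3313, -0.4889, -0.807 ]]), 't': array([ 0.4626, -0.2026,  1.2535])}
top {'fx': np.float64(375.3354), 'fy': np.float64(375.3354), 'cx': np.float64(256.9717), 'cy': np.float64(190.4689), 'dist_coeffs': array([-0.0158,  0.    ,  0.    ,  0.    ,  0.    ]), 'R': array([[-0.0203, -0.9997, -0.0155],
       [-0.9928,  0.022 , -0.1175],
       [ 0.1178,  0.013 , -0.9929]]), 't': array([0.0159, 0.5551, 1.0125])}
```

View pics/scene0.png

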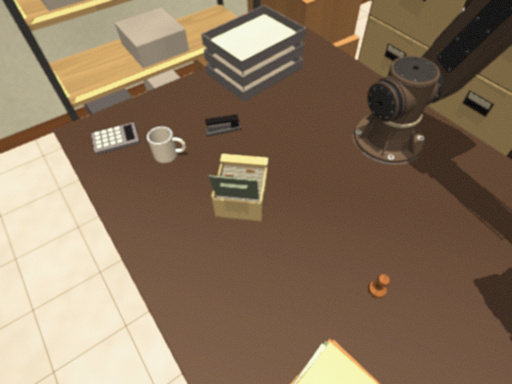

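View pics/top0.png

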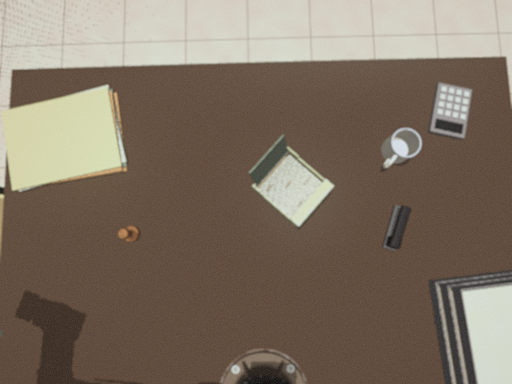

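The scene view shows the box at about (240,185), with its flap on the near side. In the top view the flap is at about (268,160) and the lip at about (313,203). The mug is at (402,145), the stapler at (397,227) and the stamp at (128,233). Next I'll measure the points in 3D.

```bash
cat > h.py <<'E'
from cell import env
import cv2,numpy as np
def cloud(n,d):
    c=env.calibration(n);K=np.array([[c['fx'],0,c['cx']],[0,c['fy'],c['cy']],[0,0,1]])
    v,u=np.mgrid[0:384,0:512]
    q=cv2.undistortPoints(np.stack([u,v],-1).reshape(-1,1,2).astype(np.float64),K,np.array(c['dist_coeffs'])).reshape(384,512,2)
    P=np.dstack([q*d[...,None],d])
    return (P-np.array(c['t']))@np.array(c['R'])
def proj(n,X):
    c=env.calibration(n);K=np.array([[c['fx'],0,c['cx']],[0,c['fy'],c['cy']],[0,0,1]])
    return cv2.projectPoints(np.atleast_2d(X).astype(float),cv2.Rodrigues(np.array(c['R']))[0],np.array(c['t']).astype(float),K,np.array(c['dist_coeffs']))[0].reshape(-1,2)
E
python3 - <<'E'
from h import *
for n,(a,b,c,d_) in {"top":(235,120,350,240),"scene":(195,140,285,230)}.items():
    z=np.load(f"pics/{n}0.npz");P=cloud(n,z['d']);R=P[b:d_,a:c].reshape(-1,3);C=z['p'][b:d_,a:c].reshape(-1,3).astype(int)
    print(n,"table z",np.median(R[R[:,2]<.03][:,2]))
    # lip: top z ~0.103, cream colour
    for nm,m in {"cream top":(R[:,2]>.085)&(R[:,2]<.115)&(C[:,0]>C[:,2]+25)&(C[:,0]>130),"flap hi":(R[:,2]>.125),"all>.03":R[:,2]>.03}.items():
        Q=R[m]; 
        if len(Q)<5: print(nm,len(Q));continue
        r=cv2.minAreaRect((Q[:,:2]*1000).astype(np.float32));print(nm,len(Q),np.round(r[0],1),np.round(r[1],1),round(r[2],1),"z",np.round(np.percentile(Q[:,2],[2,50,98]),4))
        if nm=="flap hi":
            m0=Q.mean(0);U,S,V=np.linalg.svd(Q-m0);print(" flap plane n",np.round(V[2],3),"c",np.round(m0,4),"rms",S[2]/len(Q)**.5)
    im=cv2.resize(z['p'][b:d_,a:c,::-1],None,fx=5,fy=5,interpolation=cv2.INTER_CUBIC);cv2.imwrite(f"pics/{n}0z.png",im)
E
```

```text
top table z -1.2302063888659195e-05
cream top 118 [562.6 -94.4] [144.6 130.6] 49.4 z [0.0856 0.0923 0.1055]
flap hi 695 [557.5  -9. ] [ 70.7 240.6] 73.9 z [0.1284 0.1815 1.0708]
 flap plane n [-0.649 -0.752 -0.116] c [ 0.5965 -0.024   0.2635] rms 0.008203104371533905
all>.03 3903 [535.4 -57.1] [174.5 216.2] 47.2 z [0.0597 0.0747 0.2117]
scene table z 5.559051553535304e-05
cream top 577 [558.  -87.4] [163.9 140.5] 47.5 z [0.0863 0.1016 0.1052]
flap hi 781 [719.9 225.6] [593.5 119.8] 67.6 z [0.1271 0.1801 0.8995]
 flap plane n [-0.572 -0.566  0.594] c [0.6297 0.0015 0.2079] rms 0.01136515047325453
all>.03 2936 [728.2 136.8] [736.5 153.5] 53.0 z [0.0363 0.0901 0.2098]
```

```bash
python3 -c "
import cv2,numpy as np
a=cv2.imread('pics/top0z.png');b=cv2.imread('pics/scene0z.png');a=cv2.resize(a,(400,417));b=cv2.resize(b,(400,400))
o=np.zeros((417,800,3),np.uint8);o[:,:400]=a;o[:400,400:]=b;cv2.imwrite('pics/z0.png',o)"
```

```text
(no output)
```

View pics/z0.png

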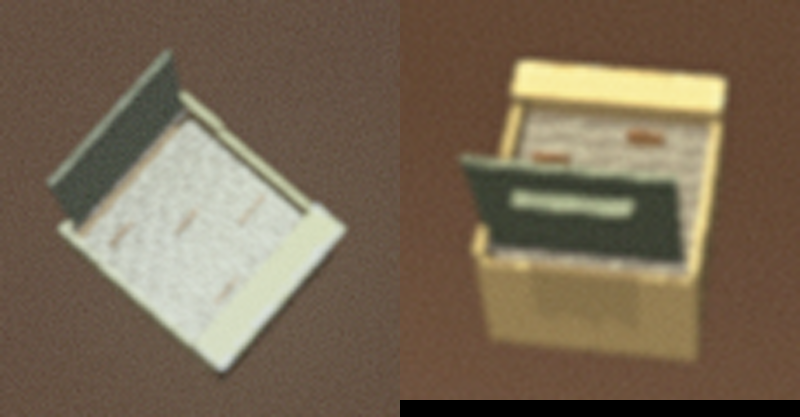

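```bash
python3 - <<'E'
from h import *
from scipy.optimize import minimize
for n,(a,b,c,d_) in {"top":(235,120,350,240),"scene":(195,140,285,230)}.items():
    z=np.load(f"pics/{n}0.npz");P=cloud(n,z['d']);R=P[b:d_,a:c].reshape(-1,3);C=z['p'][b:d_,a:c].reshape(-1,3).astype(int)
    near=np.hypot(R[:,0]-.56,R[:,1]+.085)<.16
    L=R[near&(R[:,2]>.099)&(R[:,2]<.107)&(C.sum(1)>450)]
    r=cv2.minAreaRect((L[:,:2]*1000).astype(np.float32));print(n,"lip",len(L),np.round(r[0],1),np.round(r[1],1),round(r[2],2),np.median(L[:,2]))
    F=R[near&(R[:,2]>.12)&(R[:,2]<.23)&(C.sum(1)<330)]
    for _ in range(4):
        m=F.mean(0);V=np.linalg.svd(F-m)[2];e=(F-m)@V[2];F=F[abs(e)<max(.004,2*e.std())]
    print(" flap",len(F),"n",np.round(V[2],3),"c",np.round(m,4),"std",e.std(),"zmax",F[:,2].max())
    for nm,Q in {"mug":0}.items(): pass
    B=R[near&(R[:,2]>.08)&(R[:,2]<.107)&(C.sum(1)>400)]
    r=cv2.minAreaRect((B[:,:2]*1000).astype(np.float32));print(" rim",len(B),np.round(r[0],1),np.round(r[1],1),round(r[2],2))
z=np.load("pics/top0.npz");P=cloud("top",z['d'])
for nm,(a,b,c,d_) in {"mug":(378,122,428,172),"stapler":(380,200,415,255),"stamp":(112,220,145,248)}.items():
    R=P[b:d_,a:c].reshape(-1,3);Q=R[(R[:,2]>.012)&(R[:,2]<.12)];print(nm,np.round(Q.min(0),3),np.round(Q.max(0),3))
E
```

```text
top lip 613 [557.9 -88.8] [158.6 140.1] 47.2 0.1029367814673558
 flap 543 n [-0.665 -0.722  0.193] c [ 0.6131 -0.027   0.1652] std 0.0005822684770246725 zmax 0.2097140210142811
 rim 810 [558.1 -88.1] [159.8 140.7] 47.2
scene lip 379 [557.3 -88.1] [161.7 139.8] 47.39 0.10276508641150059
 flap 560 n [-0.665 -0.721  0.193] c [ 0.6162 -0.0243  0.1644] std 0.0007235122080536589 zmax 0.20956121400927716
 rim 544 [557.9 -87.6] [163.1 140.5] 47.41
mug [ 0.609 -0.437  0.012] [ 0.709 -0.346  0.095]
stapler [ 0.383 -0.408  0.012] [ 0.508 -0.343  0.064]
stamp [0.422 0.341 0.012] [0.464 0.376 0.082]
```

>>> move_arm(rotation=[[0,0,-10],[0,0,-20],[0,0,-30],[0,0,-40],[0,0,-50]], travel=[[29,-46,12],[58,-92,24],[87,-138,36],[116,-184,48],[145,-230,60]], gripper=[0,0,0,0,0])

```text
time_s: 0.72
ee_pos: [0.3901, 0.3974, 0.2867]
tcp_rot: [0.811, -0.585, -0.0, 0.0]
contact_force: [0.7, 0.7, 0.5]
opening: 0.491
```

>>> move_arm(rotation=[[0,0,-10],[0,0,-20],[0,0,-30],[0,0,-40],[0,0,-50]], travel=[[31,-48,0],[62,-96,0],[93,-144,0],[124,-192,0],[155,-240,0]], gripper=[0,0,0,0,0])

```text
time_s: 1.35
ee_pos: [0.5452, 0.1574, 0.2864]
tcp_rot: [-0.488, 0.873, 0.0, -0.0]
contact_force: [0.6, 1.0, 0.5]
opening: 0.006
```

>>> move_arm(rotation=[[0,0,-4],[0,0,-8],[0,0,-11.1],[0,0,-11.1],[0,0,-11.1]], travel=[[30,-46,0],[60,-92,0],[98,-153,0],[98,-153,-20],[98,-153,-60]], gripper=[0,0,0,0,0])

```text
time_s: 1.98
ee_pos: [0.6439, 0.0046, 0.2266]
tcp_rot: [-0.403, 0.915, -0.0, 0.001]
contact_force: [0.1, 0.6, 0.0]
opening: 0.007
```

```bash
python3 - <<'E'
from h import *
s=env.sense();print(s['ee_pos'],s['joint_pos'].round(2),s['tcp_rot'].round(4))
p,d=env.get_image("scene");cv2.imwrite("pics/s1.png",cv2.resize(p[120:250,180:310,::-1],None,fx=4,fy=4,interpolation=cv2.INTER_CUBIC))
E
cat > path.py <<'E'
import numpy as np,sys
from h import env
s=env.sense();p=np.array(s['ee_pos'])*1000
a=np.deg2rad(47.35+180);ex=np.array([np.cos(a),np.sin(a)]);ey=np.array([-ex[1],ex[0]]);c=np.array([558.,-88.])
r=p[:2]-c;print("tcp box",(r@ex).round(1),(r@ey).round(1),p[2].round(1))
def tip(th,s0=74,w=9.5):
    x=-72+s0*np.cos(th)-2*np.sin(th);z=94+s0*np.sin(th)+2*np.cos(th)
    for q in(81,89):
        xr=-72+q*np.cos(th)-12*np.sin(th);zr=94+q*np.sin(th)+12*np.cos(th)
        if zr>z: x=min(x,xr)
    return x-w,z
if __name__=="__main__":
  for th in [1.765,1.65,1.5,1.35,1.2,1.05,.9,.75,.6,.5,.4,.3,.2,.1,0]:
    x,z=tip(th);W=c+ex*x;print(th,"box",round(x,1),round(z,1),"delta",np.round([W[0]-p[0],W[1]-p[1],z-p[2]],1))
E
python3 path.py
```

```text
[0.64386433 0.00464047 0.22656418] [ 0.31  0.31 -0.06  0.   -1.2  -1.05] [-4.029e-01  9.152e-01 -3.000e-04  1.100e-03]
tcp box -124.2 -2.7 219.4
1.765 box -110.5 166.2 delta [ -7.3 -12.  -53.2]
1.65 box -100.5 167.6 delta [-14.1 -19.3 -51.8]
1.5 box -87.7 168.0 delta [-22.7 -28.7 -51.5]
1.35 box -75.5 166.6 delta [-31.  -37.7 -52.8]
1.2 box -63.3 163.7 delta [-39.2 -46.6 -55.7]
1.05 box -51.6 159.2 delta [-47.2 -55.2 -60.2]
0.9 box -40.5 153.2 delta [-54.7 -63.4 -66.2]
0.75 box -30.4 145.9 delta [-61.5 -70.8 -73.5]
0.6 box -21.6 137.4 delta [-67.5 -77.4 -82. ]
0.5 box -17.5 131.2 delta [-70.3 -80.3 -88.2]
0.4 box -14.1 124.7 delta [-72.6 -82.8 -94.8]
0.3 box -11.4 117.8 delta [ -74.4  -84.8 -101.6]
0.2 box -9.4 110.7 delta [ -75.8  -86.3 -108.8]
0.1 box -8.1 103.4 delta [ -76.7  -87.3 -116. ]
0 box -7.5 96.0 delta [ -77.1  -87.7 -123.4]
```

View pics/s1.png

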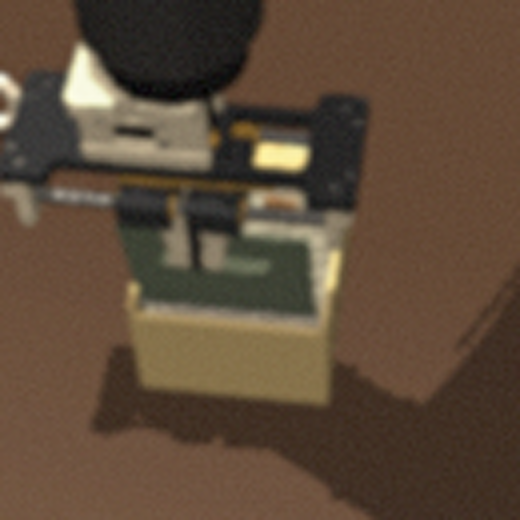

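The fingers are behind the flap and lined up with its ridge. In this enlarged crop the fingertips are at about (195,260). I'll lower the tool and let it settle before folding.

>>> move_arm(rotation=[[0,0,0],[0,0,0],[0,0,0],[0,0,0],[0,0,0]], travel=[[1,-1,-20],[2,-2,-40],[2,-2,-60],[2,-2,-60],[2,-2,-60]], gripper=[0,0,0,0,0])

```text
time_s: 2.65
ee_pos: [0.6451, 0.0043, 0.1676]
tcp_rot: [-0.404, 0.915, -0.0, 0.0]
contact_force: [-0.6, 1.2, 0.4]
opening: 0.011
```

```bash
python3 path.py; python3 -c "
from h import env
print(env.sense()['contact_force'])"
```

```text
tcp box -126.8 1.5 167.6
1.765 box -110.5 166.2 delta [-12.2 -11.   -1.4]
1.65 box -100.5 167.6 delta [-19.  -18.3  -0. ]
1.5 box -87.7 168.0 delta [-27.6 -27.7   0.3]
1.35 box -75.5 166.6 delta [-35.9 -36.7  -1. ]
1.2 box -63.3 163.7 delta [-44.2 -45.7  -3.9]
1.05 box -51.6 159.2 delta [-52.1 -54.3  -8.4]
0.9 box -40.5 153.2 delta [-59.6 -62.4 -14.4]
0.75 box -30.4 145.9 delta [-66.5 -69.9 -21.7]
0.6 box -21.6 137.4 delta [-72.5 -76.4 -30.2]
0.5 box -17.5 131.2 delta [-75.2 -79.4 -36.4]
0.4 box -14.1 124.7 delta [-77.5 -81.9 -43. ]
0.3 box -11.4 117.8 delta [-79.3 -83.9 -49.8]
0.2 box -9.4 110.7 delta [-80.7 -85.4 -57. ]
0.1 box -8.1 103.4 delta [-81.6 -86.3 -64.2]
0 box -7.5 96.0 delta [-82.  -86.7 -71.6]
[-0.55266438  1.16943257  0.3639605 ]
```

>>> move_arm(rotation=[[0,0,0],[0,0,0],[0,0,0],[0,0,0],[0,0,0]], travel=[[-9,-8,0],[-19,-18,0],[-27,-27,0],[-36,-37,-1],[-44,-46,-4]], gripper=[0,0,0,0,0])

```text
time_s: 3.28
ee_pos: [0.6, -0.0427, 0.1627]
tcp_rot: [-0.404, 0.915, -0.0, 0.0]
contact_force: [0.3, 0.6, -0.0]
opening: 0.003
```

```bash
python3 - <<'E'
from h import *
p,d=env.get_image("scene");cv2.imwrite("pics/s2.png",cv2.resize(p[120:250,180:310,::-1],None,fx=4,fy=4,interpolation=cv2.INTER_CUBIC))
E
python3 path.py
```

```text
tcp box -60.4 -0.2 162.1
1.765 box -110.5 166.2 delta [34.1 36.7  4.1]
1.65 box -100.5 167.6 delta [27.4 29.4  5.5]
1.5 box -87.7 168.0 delta [18.7 20.   5.9]
1.35 box -75.5 166.6 delta [10.4 11.   4.6]
1.2 box -63.3 163.7 delta [2.2 2.  1.6]
1.05 box -51.6 159.2 delta [-5.8 -6.6 -2.9]
0.9 box -40.5 153.2 delta [-13.3 -14.7  -8.9]
0.75 box -30.4 145.9 delta [-20.1 -22.2 -16.2]
0.6 box -21.6 137.4 delta [-26.1 -28.7 -24.7]
0.5 box -17.5 131.2 delta [-28.9 -31.7 -30.9]
0.4 box -14.1 124.7 delta [-31.2 -34.2 -37.4]
0.3 box -11.4 117.8 delta [-33.  -36.2 -44.3]
0.2 box -9.4 110.7 delta [-34.4 -37.7 -51.4]
0.1 box -8.1 103.4 delta [-35.3 -38.6 -58.7]
0 box -7.5 96.0 delta [-35.7 -39.  -66.1]
```

View pics/s2.png

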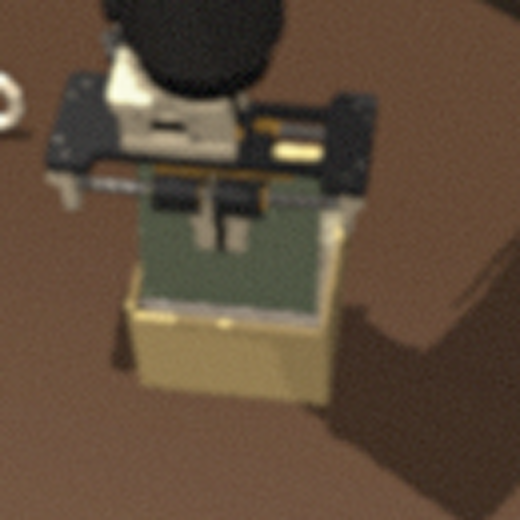

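The flap is folding forward with the fingers on its outer face. In this crop the fingertips are at about (220,245), and the box hasn't moved.

>>> move_arm(rotation=[[0,0,0],[0,0,0],[0,0,0],[0,0,0],[0,0,0]], travel=[[-8,-8,-4],[-16,-16,-10],[-22,-24,-18],[-28,-30,-26],[-31,-33,-33]], gripper=[0,0,0,0,0])

```text
time_s: 3.95
ee_pos: [0.5691, -0.0754, 0.1289]
tcp_rot: [-0.404, 0.915, -0.0, -0.0]
contact_force: [0.5, 0.3, 1.9]
opening: 0.002
```

>>> move_arm(rotation=[[0,0,0],[0,0,0],[0,0,0],[0,0,0],[0,0,0]], travel=[[-2,-3,-7],[-4,-5,-14],[-5,-6,-21],[-6,-7,-27],[-6,-7,-31]], gripper=[0,0,0,0,0])

```text
time_s: 4.58
ee_pos: [0.5635, -0.082, 0.0981]
tcp_rot: [-0.404, 0.915, -0.0, -0.0]
contact_force: [-0.1, -0.5, 0.8]
opening: 0.007
```

```bash
python3 - <<'E'
from h import *
print(env.sense()['contact_force'])
p,d=env.get_image("scene");cv2.imwrite("pics/s3.png",cv2.resize(p[120:250,180:310,::-1],None,fx=4,fy=4,interpolation=cv2.INTER_CUBIC))
E
python3 path.py|head -1
```

```text
[-0.08631495 -0.51667218  0.8117765 ]
tcp box -8.1 -0.2 97.8
```

View pics/s3.png

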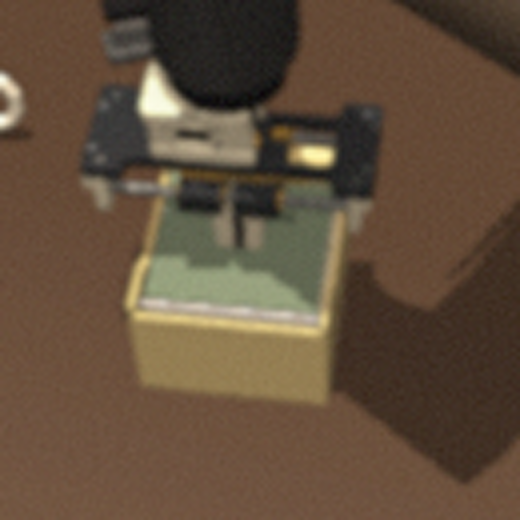

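The flap is nearly flat, with the fingertips at about (240,245) in the crop. Now I'll press down gently to seat it.

>>> move_arm(rotation=[[0,0,0],[0,0,0],[0,0,0],[0,0,0],[0,0,0]], travel=[[0,0,-1],[0,0,-2],[0,0,-3],[0,0,-3],[0,0,-3]], gripper=[0,0,0,0,0])

```text
time_s: 5.25
ee_pos: [0.5637, -0.082, 0.0959]
tcp_rot: [-0.404, 0.915, -0.0, 0.0]
contact_force: [-1.5, -0.5, 4.7]
opening: 0.004
```

```bash
python3 - <<'E'
from h import *
print(env.sense()['contact_force'])
for n in("top","scene"):
    p,d=env.get_image(n);np.savez(f"pics/{n}4.npz",p=p,d=d)
    a,b=(230,130) if n=="top" else (190,130)
    cv2.imwrite(f"pics/{n}4.png",cv2.resize(p[b:b+120,a:a+120,::-1],None,fx=4,fy=4,interpolation=cv2.INTER_CUBIC))
x=np.hstack([cv2.imread(f"pics/{n}4.png") for n in("top","scene")]);cv2.imwrite("pics/z4.png",cv2.resize(x,(800,400)))
E
python3 path.py|head -1
```

```text
[-1.49874172 -0.50816065  4.66065183]
tcp box -8.3 0.1 95.8
```

View pics/z4.png

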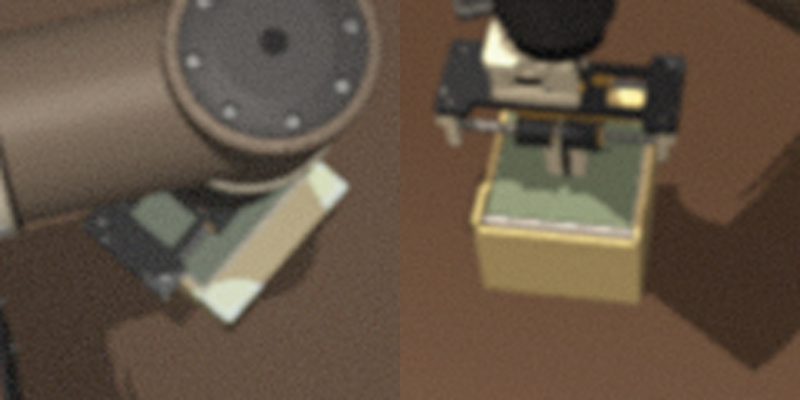

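The flap lies flat (TCP z is 95.8 mm, pressing with 4.7 N). A thin gap in front of the lip shows at about (250,240) in the left pane. Next I'll push along box +x against the ridge.

>>> move_arm(rotation=[[0,0,0],[0,0,0],[0,0,0],[0,0,0],[0,0,0]], travel=[[-2,-2.2,0],[-4.1,-4.4,0],[-6.1,-6.6,0],[-8.1,-8.8,0],[-9.5,-10.3,0]], gripper=[0,0,0,0,0])

```text
time_s: 5.98
ee_pos: [0.5544, -0.0923, 0.0958]
tcp_rot: [-0.404, 0.915, -0.0, 0.0]
contact_force: [2.0, 2.2, 4.3]
opening: 0.005
```

```bash
cat > look.py <<'E'
import sys
from h import *
k=sys.argv[1];f=env.sense()['contact_force'];a=np.deg2rad(227.35);print("F",np.round(f,1),"along +x",round(f[0]*np.cos(a)+f[1]*np.sin(a),1))
for n in("top","scene"):
    p,d=env.get_image(n);np.savez(f"pics/{n}{k}.npz",p=p,d=d)
    a,b=(230,130) if n=="top" else (190,130)
    cv2.imwrite(f"pics/{n}{k}.png",cv2.resize(p[b:b+120,a:a+120,::-1],None,fx=4,fy=4,interpolation=cv2.INTER_CUBIC))
x=np.hstack([cv2.imread(f"pics/{n}{k}.png") for n in("top","scene")]);cv2.imwrite(f"pics/z{k}.png",cv2.resize(x,(800,400)))
import path
E
python3 look.py 5
```

```text
F [2.  2.2 4.3] along +x -3.0
tcp box 5.8 0.2 95.7
```

View pics/z5.png

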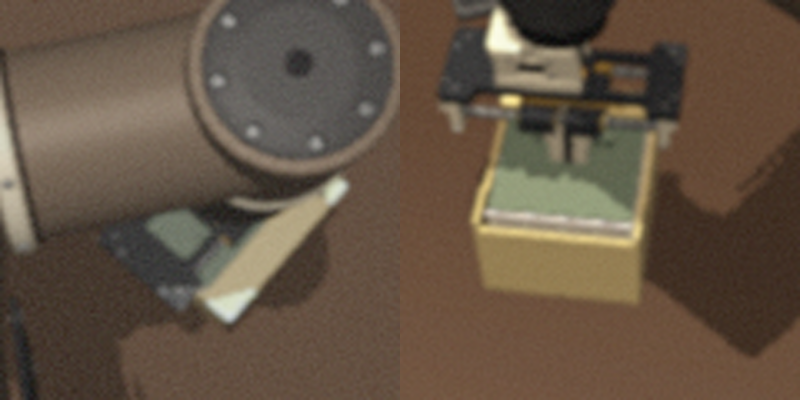

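The white strip at the hinge, at about (560,222) in the right pane, has widened. So the flap is sliding, at about 3 N, and the box is steady.

>>> move_arm(rotation=[[0,0,0],[0,0,0],[0,0,0],[0,0,0],[0,0,0]], travel=[[-1.4,-1.5,0],[-2.7,-2.9,0],[-4.1,-4.4,0],[-5.4,-5.9,0],[-6.1,-6.6,0]], gripper=[0,0,0,0,0])

```text
time_s: 6.7
ee_pos: [0.548, -0.0989, 0.0957]
tcp_rot: [-0.404, 0.915, -0.0, 0.0]
contact_force: [3.7, 0.6, 4.9]
opening: 0.004
```

```bash
python3 look.py 6
```

```text
F [3.7 0.6 4.9] along +x -3.0
tcp box 14.9 0.1 95.7
```

View pics/z6.png

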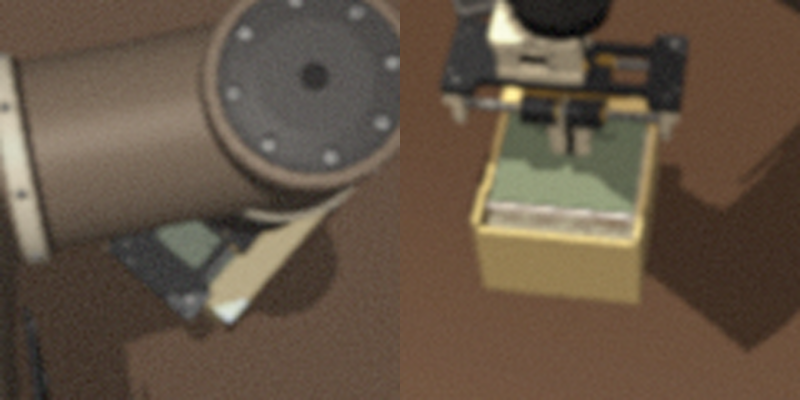

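The flap is still flat (z 95.7 mm), its free edge is going under the lip, and the force along x is steady at 3 N. I'll do the last few millimetres slowly and watch the force.

>>> move_arm(rotation=[[0,0,0],[0,0,0],[0,0,0],[0,0,0],[0,0,0]], travel=[[-0.5,-0.6,0],[-1,-1.1,0],[-1.5,-1.6,0],[-2,-2.2,0],[-2,-2.2,0]], gripper=[0,0,0,0,0])

```text
time_s: 7.42
ee_pos: [0.546, -0.1011, 0.0956]
tcp_rot: [-0.404, 0.915, -0.0, -0.0]
contact_force: [3.8, -0.2, 5.8]
opening: 0.004
```

```bash
python3 look.py 7
cat > edge.py <<'E'
# flap's hinge-side edge in box x from scene picture: back-project onto z=0.096
import sys
from h import *
a=np.deg2rad(227.35);ex=np.array([np.cos(a),np.sin(a)]);ey=np.array([-ex[1],ex[0]]);c=np.array([.558,-.088])
for k in sys.argv[1:]:
    p=np.load(f"pics/scene{k}.npz")['p'].astype(int);o=[]
    for yb in(-.04,-.02,0,.02,.04):
        xs=np.arange(-.10,-.03,.0005);X=np.c_[c+xs[:,None]*ex+yb*ey,np.full(len(xs),.096)]
        uv=proj("scene",X).astype(np.float32);g=cv2.remap((p[:,:,0]-p[:,:,1]).astype(np.float32),uv[:,0].reshape(-1,1),uv[:,1].reshape(-1,1),cv2.INTER_LINEAR).ravel()
        i=np.where(g<-4)[0];o.append(round(xs[i[0]]*1000,1) if len(i) else None)
    print(k,o)
E
python3 edge.py 4 5 6 7
```

```text
F [ 3.8 -0.2  5.8] along +x -2.5
tcp box 17.8 0.0 95.6
4 [np.float64(-65.5), np.float64(-66.0), np.float64(-66.5), np.float64(-65.5), np.float64(-66.0)]
5 [np.float64(-60.0), np.float64(-60.0), np.float64(-59.5), np.float64(-60.0), np.float64(-60.0)]
6 [np.float64(-51.0), np.float64(-51.5), np.float64(-51.0), np.float64(-51.0), np.float64(-50.0)]
7 [np.float64(-48.0), np.float64(-48.0), np.float64(-48.0), np.float64(-47.0), np.float64(-48.0)]
```

The hinge-side edge has moved 18 mm so far, which leaves about 2 mm.

>>> move_arm(rotation=[[0,0,0],[0,0,0],[0,0,0],[0,0,0],[0,0,0]], travel=[[-0.4,-0.4,0],[-0.7,-0.8,0],[-1.0,-1.1,0],[-1.0,-1.1,0],[-1.0,-1.1,0]], gripper=[0,0,0,0,0])

```text
time_s: 8.15
ee_pos: [0.5459, -0.1014, 0.0957]
tcp_rot: [-0.404, 0.915, 0.0, 0.001]
contact_force: [4.6, 3.9, 3.8]
opening: 0.007
```

```bash
python3 look.py 8;python3 edge.py 8
```

```text
F [4.6 3.9 3.8] along +x -6.0
tcp box 18.1 0.2 95.7
8 [np.float64(-47.5), np.float64(-48.5), np.float64(-48.0), np.float64(-47.0), np.float64(-48.0)]
```

>>> move_arm(rotation=[[0,0,0],[0,0,0],[0,0,0],[0,0,0],[0,0,0]], travel=[[-0.3,-0.3,0],[-0.5,-0.5,0],[-0.5,-0.5,0],[-0.5,-0.5,0],[-0.5,-0.5,0]], gripper=[0,0,0,0,0])

```text
time_s: 8.88
ee_pos: [0.5459, -0.1015, 0.0957]
tcp_rot: [-0.404, 0.915, 0.0, 0.001]
contact_force: [6.1, 5.1, 2.3]
opening: 0.006
```

```bash
python3 look.py 9;python3 edge.py 9; python3 - <<'E'
from h import *
# box lip/rim shift between pictures, via phase correlation of scene front wall patch
g=lambda k:cv2.cvtColor(np.load(f"pics/scene{k}.npz")['p'],cv2.COLOR_RGB2GRAY)[195:225,205:275].astype(np.float32)
for k in(6,7,8,9):print(k,cv2.phaseCorrelate(g(5),g(k),cv2.createHanningWindow((70,30),cv2.CV_32F)))
E
```

```text
F [6.1 5.1 2.3] along +x -7.9
tcp box 18.2 0.2 95.7
9 [np.float64(-47.5), np.float64(-47.5), np.float64(-47.5), np.float64(-47.5), np.float64(-47.5)]
6 ((-0.0378440355360965, -0.2185295822786948), 0.9401346436253301)
7 ((-0.20517638475421762, -0.2563551173913492), 0.810672997103797)
8 ((0.061909248637938674, -0.18973770875520835), 0.8488085058000353)
9 ((0.089468539391369, -0.23012692004868995), 0.8359814864617807)
```

The force rose to 7.9 N with no further movement, so the flap is on its stop. I'll ease off backwards first, then lift.

>>> move_arm(rotation=[[0,0,0],[0,0,0],[0,0,0],[0,0,0],[0,0,0]], travel=[[0.8,0.8,0],[1.5,1.6,0.5],[2,2.2,2],[2.5,2.7,8],[2.5,2.7,20]], gripper=[0,0,0,0,0])

```text
time_s: 9.6
ee_pos: [0.5452, -0.1002, 0.1151]
tcp_rot: [-0.404, 0.915, 0.001, -0.002]
contact_force: [0.6, -0.1, -0.3]
opening: 0.005
```

>>> move_arm(rotation=[[0,0,0],[0,0,0],[0,0,0],[0,0,0],[0,0,0]], travel=[[0,0,30],[0,0,70],[-10,30,110],[-30,80,130],[-60,135,140]], gripper=[0,0,0,0,0])

```text
time_s: 10.22
ee_pos: [0.4868, 0.035, 0.2571]
tcp_rot: [-0.403, 0.915, -0.0, 0.001]
contact_force: [1.6, 0.6, -0.3]
opening: 0.007
```

>>> move_arm(rotation=[[0,0,0],[0,0,0],[0,0,0],[0,0,0],[0,0,0]], travel=[[-20,55,0],[-40,110,0],[-60,165,0],[-70,200,0],[-70,200,0]], gripper=[0,0,0,0,0])

```text
time_s: 10.85
ee_pos: [0.4163, 0.2357, 0.2558]
tcp_rot: [-0.405, 0.914, -0.0, -0.0]
contact_force: [-0.3, -0.7, 0.1]
opening: 0.005
```

```bash
python3 look.py 10;python3 edge.py 10; python3 - <<'E'
from h import *
z0=np.array([.558,-.088]);a=np.deg2rad(227.35);ex=np.array([np.cos(a),np.sin(a)]);ey=np.array([-ex[1],ex[0]])
for n in("top","scene"):
    z=np.load(f"pics/{n}10.npz");P=cloud(n,z['d']).reshape(-1,3);C=z['p'].reshape(-1,3).astype(int)
    m=(np.hypot(P[:,0]-.56,P[:,1]+.085)<.13)&(P[:,2]>.08)&(P[:,2]<.13);R=P[m]
    r=cv2.minAreaRect((R[:,:2]*1000).astype(np.float32));print(n,"box",np.round(r[0],1),np.round(r[1],1),round(r[2],2))
    b=np.c_[(R[:,:2]-z0)@ex,(R[:,:2]-z0)@ey,R[:,2]]*1000
    for lo,hi in((-40,-20),(-20,0),(0,20),(20,27),(30,36),(40,49),(55,75)):
        q=b[(b[:,0]>lo)&(b[:,0]<hi)&(abs(b[:,1])<30)];print("  x",lo,hi,"z",len(q) and np.median(q[:,2]).round(1))
z=np.load("pics/top10.npz");P=cloud("top",z['d'])
for nm,(a,b,c,d_) in {"mug":(378,122,428,172),"stapler":(380,200,415,255),"stamp":(112,220,145,248)}.items():
    R=P[b:d_,a:c].reshape(-1,3);Q=R[(R[:,2]>.012)&(R[:,2]<.12)];print(nm,len(Q) and (np.round(Q.min(0),3),np.round(Q.max(0),3)))
E
```

```text
F [-0.3 -0.7  0.1] along +x 0.7
tcp box -141.2 -321.9 255.6
10 [np.float64(-47.5), np.float64(-47.5), np.float64(-48.5), np.float64(-47.5), np.float64(-47.5)]
top box [558.5 -88.2] [160.2 140.6] 47.38
  x -40 -20 z 96.3
  x -20 0 z 97.5
  x 0 20 z 97.4
  x 20 27 z 98.3
  x 30 36 z 108.0
  x 40 49 z 98.6
  x 55 75 z 103.1
scene box [557.9 -87.2] [164.2 140.5] 47.32
  x -40 -20 z 96.5
  x -20 0 z 97.4
  x 0 20 z 97.7
  x 20 27 z 98.5
  x 30 36 z 107.3
  x 40 49 z 99.4
  x 55 75 z 102.8
mug (array([ 0.609, -0.435,  0.012]), array([ 0.709, -0.346,  0.095]))
stapler (array([ 0.383, -0.408,  0.012]), array([ 0.505, -0.345,  0.064]))
stamp 0
```

View pics/z10.png

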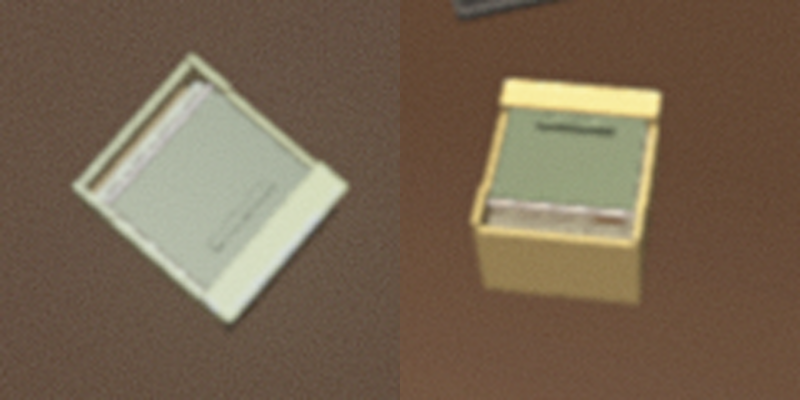

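The flap is tucked under the lip and the box hasn't moved. The left pane shows the lip along (290,250) and the ridge at (245,215). I'll measure where the ridge sits and check the stamp, which the arm hides in the top view.

```bash
python3 - <<'E'
from h import *
z0=np.array([.558,-.088]);a=np.deg2rad(227.35);ex=np.array([np.cos(a),np.sin(a)]);ey=np.array([-ex[1],ex[0]])
for n in("top","scene"):
    z=np.load(f"pics/{n}10.npz");P=cloud(n,z['d']).reshape(-1,3)
    b=np.c_[(P[:,:2]-z0)@ex,(P[:,:2]-z0)@ey,P[:,2]]*1000
    q=b[(abs(b[:,0]-33)<14)&(abs(b[:,1])<30)&(b[:,2]>104.5)&(b[:,2]<115)];print(n,len(q),q[:,0].mean().round(1),np.percentile(q[:,0],[5,95]).round(1))
p0=np.load("pics/scene0.npz");p1=np.load("pics/scene10.npz")
for z in(p0,p1):
    P=cloud("scene",z['d'])[260:305,355:400].reshape(-1,3);Q=P[(P[:,2]>.012)&(P[:,2]<.1)];print("stamp",len(Q),Q.mean(0).round(4) if len(Q) else 0)
cv2.imwrite("pics/sfin.png",p1['p'][:,:,::-1])
E
```

```text
top 70 32.5 [28.9 36. ]
scene 58 31.0 [26.8 35.6]
stamp 316 [0.4515 0.3679 0.0416]
stamp 315 [0.4514 0.368  0.0421]
```

View pics/sfin.png

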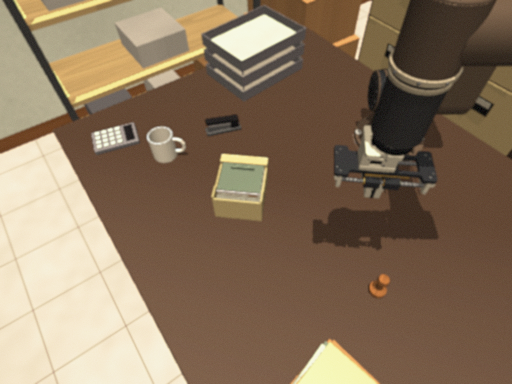

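The box at (240,187) is closed. The mug at (163,145), the stapler at (222,124) and the stamp at (380,286) are all standing and unmoved, and the arm is clear. The ridge centre measures 32.5 mm in box x in the top view, against about 32.6 mm when fully home. I'm handing the job in.

```bash
python3 -c "
from cell import env
print(env.close_job())"
```

```text
the job is handed in; nothing more can be done
None
```

The box is closed: I folded the flap flat with the shut fingertips behind its ridge, then slid it along box +x until it stopped. I backed off, lifted clear and handed the job in at about 11 s of the 38 s allowed.

**Fully home:** at the end of the push the force rose from about 2.5–3 N to 7.9 N with no further movement, which I took as the stop. In the top view the ridge centre is at 32.5 mm in box x, against about 32.6 mm expected.

**Staying down:** with the robot clear, the flap rises about 0.03 rad and is held under the lip, as the task describes.

**Nothing disturbed:** the box is within about 1 mm of where it started. The mug, stapler and stamp have not moved beyond a few mm of measurement scatter. The stamp was hidden from the top camera at the end, so I checked it in the scene view only.

**Disagreements:**
- **Ridge position:** the scene view put the ridge centre at 31.0 mm. It sees the ridge at a slant, and the calibration is only good to about 2 mm.
- **Slide travel:** I tracked about 18 mm of the 20 mm slide in the pictures. The missing 2 mm could be picture error or a little slide during the fold.

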